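Dock and clamp the bead tray

TASK

Clear the marver paddle out of the tray dock and lay it flat on the middle of the cork mat. Then hook behind the red far lip of the bead tray and drag it along the table towards you until it is fully home against the dock's stop, keeping the little bead jar standing in it. Finally push the red clamp handle down past centre so that it locks the tray, let go of everything, and do not disturb the other things on the bench or lift the tray.

Things in the scene. Friction and masses are not known exactly. Their poses are not given: they have to be found in the camera images.
- dock: Aluminium dock fixed to the table; a docked tray's origin and axes coincide with its own. Stop bar 20 mm high, 14 thick, inner face at x = -55 mm. Side cheeks 20 high, 12 thick, inner faces at y = +-88, from x = -55 to 0, then flaring outwards 29 degrees to x = 57, y = +-120. The tray enters from +x, sliding on the table. Clamp outside the +y cheek: x -40 to 10, y 102 to 160, 90 mm high.
- tray: Loose bead tray, 110 mm (x) by 170 mm (y), about 0.5 kg; origin mid-underside. Steel floor 5 mm thick, near and far walls 33 mm high; solid beech end blocks 24 mm wide, 35 high at both y ends (outer faces y = +-85). Red lip on its far (+x) end. Glass rods fixed in its near half; the loose bead jar stands in the far half. Starts 125 to 155 mm from docked in dock +x, up to 28 mm sideways, 0.25 rad turned.
- tray_lip: Red plate fixed to the tray's far outer side: 150 mm long (y), 5 mm thick, 5 to 47 mm above the table; origin at the tray's underside level, mid-thickness, 57.5 mm from the tray's origin in x; far face at tray x = 60 mm. The table behind it is free for at least 45 mm at the start.
- bead_jar: Small loose amber jar with yellow cap, 34 mm diameter, 45 mm high, 0.06 kg, standing on the tray's floor; origin at the centre of its base, z up.
- paddle: Loose marver paddle lying flat in the dock, about 0.11 kg, 140 mm long along its x. Round wooden handle 22 mm diameter from x = -65 to 10 mm, axis 11 mm above the underside; brass ferrule to x = 22; dark blade 56 by 36 by 8 mm from x = 19 to 75. Origin under the handle axis near the centre of mass. At the start its x lies roughly along dock +y.
- mat: Cork mat fixed to the table on the dock's -y side, 190 mm (its x) by 100 mm (its y), 3 mm thick; origin at the centre of its underside.
- clamp_handle (a joint): Toggle clamp handle: 0 = open (pointing 60 degrees up, leaning out to dock +y), 1.10 = its stop, locked (3 degrees below level, pointing to dock +y); over-centre at 0.95. Starts at 0. It turns in the dock's y-z plane; about 2 to 4 N near its end pushes it past centre. An inner arm, geared to it, brings the spindle down; open, arm and spindle stand clear of the tray.
- handle_pivot (a point): The handle's hinge point, in the dock's frame at x = -15, y = 123, z = 86 mm; the hinge axis runs along dock x.
- handle_end (a point): Outer end of the handle, 112 mm from the hinge, on the handle's centre line. The red round grip, 18 mm in diameter, runs from 45 mm to this point (rounded end 9 mm beyond).
- spindle: Sprung spindle of the clamp with a black rubber foot 15 mm in diameter; locked, it presses on the tray's +y beech end block with about 5 N. Origin on the clamp arm, 53 mm from the arm's hinge.
- rod_cup: Bystander: white cup of coloured glass rods, 66 mm diameter, rim 90 mm, rods up to 170 mm high, 0.4 kg; origin at its base.
- frit_a: Bystander: glass jar with blue label and white cap, 48 mm diameter, 60 mm high; origin at its base.
- frit_b: Bystander: glass jar with green label and white cap, 48 mm diameter, 60 mm high; origin at its base.
- pliers: Bystander: pliers lying beyond the tray, 172 mm long along their x, about 47 mm wide, 13 mm high; origin near mid-length on the table.
- glasses: Bystander: folded-open red glasses, 125 mm wide along y, 115 mm deep, 38 mm high; origin under the lenses.
- bead_box: Bystander: open blue divided box, 90 by 110 by 35 mm, origin at the centre of its underside.

How it is judged:
On the way, in this order (a step that is already met when the one before it is completed fails the run):
1. the paddle lies flat on the cork mat (x of paddle in the frame of mat between -0.055 and 0.055 m and y of paddle in the frame of mat between -0.04 and 0.04 m and z of paddle in the frame of mat between -0.002 and 0.01 m and angle between paddle's own z axis and vertical below 0.2 rad and linear speed of paddle below 0.02 m/s), for 0.2 s.
2. the fingers press on the tray's far lip while the tray is on its way, at least 35 mm nearer the dock (contact force between the fingers and tray_lip above 0.3 N and x of tray in the frame of dock below 0.09 m), for 0.05 s.
3. the tray is home against the stop (x of tray in the frame of dock between -0.006 and 0.006 m and y of tray in the frame of dock between -0.007 and 0.007 m and angle between the x axis of tray and the x axis of dock, either way round below 0.06 rad and angle between tray's own z axis and vertical below 0.05 rad), for 0.2 s.
4. the clamp handle is past centre and the spindle presses on the tray (all of step 3 and value of joint clamp_handle above 1.03 rad and contact force between spindle and tray above 3 N), for 0.2 s.
At the end, for the whole second after the job is handed in: Paddle at rest flat on the mat (origin within 55 mm along, 40 mm across of its centre); tray at rest in the dock within 6 mm of home (7 mm sideways, 0.06 rad); handle beyond 1.03 rad, spindle pressing the tray with over 3 N; bead jar upright on the tray floor (all of step 1 and all of step 4 and angle between bead_jar's own z axis and vertical below 0.2 rad and x of bead_jar in the frame of tray between -0.055 and 0.055 m and y of bead_jar in the frame of tray between -0.065 and 0.065 m and z of bead_jar in the frame of tray between 0 and 0.012 m and linear speed of tray below 0.02 m/s); the robot touches nothing.
It fails at once if a bystander (cup, frit jar, pliers, glasses, bead box) is pushed more than 25 mm or tipped over (distance of any of rod_cup, frit_a, frit_b, pliers, glasses, bead_box from where it was at the start of the episode above 0.025 m or angle between any of rod_cup, frit_a, frit_b, pliers, glasses, bead_box's own z axis and vertical above 0.5 rad).
It fails at once if the tray is lifted off the table or tipped (height (world z) of tray above 0.015 m or angle between tray's own z axis and vertical above 0.2 rad).
It fails at once if the bead jar in the tray falls over (angle between bead_jar's own z axis and vertical above 0.6 rad).
It also fails if it takes over 67 s, if anything falls off the work surface, if the arm or the gripper's body presses on something with over 40 N, if the wrist force passes 120 N, or if a joint passes its speed limit or range.

ROBOT

A 6-joint arm with a two-finger parallel gripper is mounted at the origin on the work surface. World frame = base frame: x ahead of the robot, y to its left, z up, the work surface at z = 0. Lengths are in m, angles in rad, forces in N, time in s.
With the tool pointing down it reaches from about 0.375 to 0.975 m from the base axis. Payload 3.8 kg.
Tool frame: the origin (TCP) lies midway between the tips of the shut fingers; the grasp point (between the pads) lies robot.hold_point_z behind it (robot.hold_point_z is the distance from the TCP to the grasp point, in m); z points along the fingers, y is the line along which they close (so a half turn about z gives the same grasp; the last joint's range is limited). The gripper opens to 88 mm and grips with 3 to 60 N. Pads are 18 mm wide; open, the fingers measure 123 mm over their backs; the gripper's body (75 mm by 187 mm) begins 45 mm behind the grasp point.
Start: joints at [-1.149, 0.264, 1.604, -0, 1.274, -0.037], TCP at [0.299, -0.605, 0.239] pointing down, gripper open.
Joint ranges: [-2.63, 2.63], [-0.94, 2.18], [0.31, 2.57], [-1.31, 4.45], [0, 2.66], [-2.55, 2.55]. Speed limits (rad/s): [2.57, 2.57, 3.14, 3.14, 3.14, 3.14].

INTERFACE

Orientations are given as [roll, pitch, yaw] about the fixed x, y, z axes, in that order (R = Rz(yaw) Ry(pitch) Rx(roll)).
In Python, from workcell import robot gives the robot as it stands.
- The arm moves only by the tool drive_tool, never from a script. Its argument "rows" is text: rows parted by semicolons, each of 6 numbers parted by spaces: the shift along the tool's x, y, z in cm, then the turn, a rotation vector about the tool's x, y, z in rad. In form: dx dy dz ax ay az; .... A call has exactly 8 rows; each row shifts and turns the commanded pose from where the row before left it, along the tool's axes as they then stand; what a row does not reach is not made up. A row lasts 1/12 s, in which the tool goes at most 41.7 mm and 7.16 degrees, less where a joint would pass 70% of its speed; a pose out of reach is approached as far as the arm can. A call is refused whole if a number of a shift passes 4.17 or a number of a turn 0.125, either way. A call with a gripper value outside its range is refused whole. "grip" is the opening, from 0 (shut) to 1 (fully open), set as the call begins (left out, the last holds). The fingers move at their own pace and stop on an object; "newtons" is the grip in N (left out, the last holds). Time passes only in rows, so rows that do not move let the fingers close, or fill a call up. It gives the time, the measured TCP pose, the force, the opening and the grip force at its end, in the units of the state.
- robot.get_state(): the state, without advancing time (a new reading comes with each control period).
- robot.snapshot(name): name is "scene" or "top" or "wrist"; returns a dict with "image" (420x560x3 uint8, blue, green, red), "range_z" (420x560 float32, m along the optical axis (not along the pixel's ray), 0 where there is no reading), "vfov" (degrees; the focal length in pixels is half the picture's height over the tangent of half this angle, whatever the lens; pixels are square), "cx", "cy" (the principal point, pixels), "D" ([k1, k2, p1, p2, k3] as OpenCV has them; the pictures are not rectified), "world_to_cam" (4x4, takes a point from world to camera coordinates); the wrist camera has in their place "T_tool_cam" (4x4, takes a point from camera to tool coordinates, whose origin is the TCP and whose axes are the flange's). Camera axes: x right, y down, z forward; pixel columns grow to the right and rows downward; lengths in m; the calibration is good to about 2 mm. A picture is of the moment at which its call begins: read the wrist's pose just before it.
- robot.job_done(): hands the job in; it is judged then, once.
The state is a dict: "time_s": time; "joint_pos": joint angles; "joint_vel": joint speeds; "effort": joint torques, N m; "ee_pos": TCP position; "tool_rot": TCP orientation; "ft_force": force on the tool from outside, world axes, zero at the start; "moment": the same for the moment, N m; "finger_gap": finger opening in m; "gripper_force": force on a finger pad.
Only numpy, scipy, OpenCV 4.12 (cv2) and the standard library are available. Lean on these libraries where they do the work, as an engineer would, in place of code of your own. Each camera call takes 0.05 s, during which the arm holds its last target. There are 200 camera calls.

## Working session

There is one attempt and no reset: what is moved stays moved. The work goes in short steps, Python scripts to look and compute and a tool call to move; the robot and the scene stay as the last step left them, time stands still between calls to the robot, and variables do not carry over. Pictures are saved under pics/ and viewed, at most 10 in all, crops included, and the job is handed in when it is done.

Besides the shell and the picture viewer there is one more tool, called after ">>>" as name(argument=value, ...), one argument or row to a line, values as JSON. drive_tool: Moves the arm, as the interface text tells. Its arguments: {"type":"object","properties":{"rows":{"type":"string"},"grip":{"type":"number"},"newtons":{"type":"number"}},"required":["rows"]}

```bash
mkdir -p pics; ls; python3 - <<'E'
from workcell import robot
import cv2,pickle
s=robot.get_state();print(s,robot.hold_point_z)
for n in("top","scene"):
    d=robot.snapshot(n);pickle.dump(d,open(n+".pkl","wb"));cv2.imwrite(f"pics/{n}0.png",d["image"])
    print({k:v for k,v in d.items() if k not in("image","range_z")})
E
```

```text
pics
{'time_s': 0.0, 'joint_pos': array([-1.14893698e+00,  2.64735557e-01,  1.60532290e+00, -3.90900604e-05,
        1.27367416e+00, -3.68981383e-02]), 'joint_vel': array([ 0.00011216, -0.00093988, -0.00022739, -0.00134833, -0.0011576 ,
       -0.00147002]), 'effort': array([ 2.26977545e-04, -5.02105629e+01, -3.56877816e+01,  7.26750190e-02,
        2.94729928e-02, -1.74797606e-04]), 'ee_pos': array([ 0.29862275, -0.60459259,  0.23742743]), 'tool_rot': array([-3.13945277e+00, -4.16154941e-05,  4.58768929e-01]), 'ft_force': array([-0.52993257, -0.31821595,  0.23609589]), 'moment': array([-0.01601401,  0.00692421,  0.02115548]), 'gripper_force': 0.0, 'finger_gap': 0.08814625785824393} 0.0187
{'vfov': 45.34618508853865, 'cx': 273.11118365918736, 'cy': 209.8293701215979, 'D': array([-0.15945627,  0.        ,  0.        ,  0.        ,  0.        ]), 'world_to_cam': array([[-0.01056661, -0.99991025, -0.00823623,  0.03034663],
       [-0.99269463,  0.01147968, -0.12010659,  0.59638033],
       [ 0.12019036,  0.00690695, -0.99272684,  1.54056908],
       [ 0.        ,  0.        ,  0.        ,  1.        ]])}
{'vfov': 53.65660321520689, 'cx': 273.1595049612067, 'cy': 201.58126565547715, 'D': array([-0.00352314,  0.        ,  0.        ,  0.        ,  0.        ]), 'world_to_cam': array([[-0.05395698,  0.99851282,  0.0077969 ,  0.01316152],
       [ 0.82328907,  0.04890416, -0.56551171, -0.44666627],
       [-0.565052  , -0.0240942 , -0.82470341,  1.44274974],
       [ 0.        ,  0.        ,  0.        ,  1.        ]])}
```

```bash
python3 - <<'E'
import cv2,pickle
d=pickle.load(open("top.pkl","rb"))
im=d["image"][20:400,60:520]
cv2.imwrite("pics/top1.png",cv2.resize(d["image"],(800,600),interpolation=cv2.INTER_CUBIC))
E
```

```text
(no output)
```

View pics/top1.png

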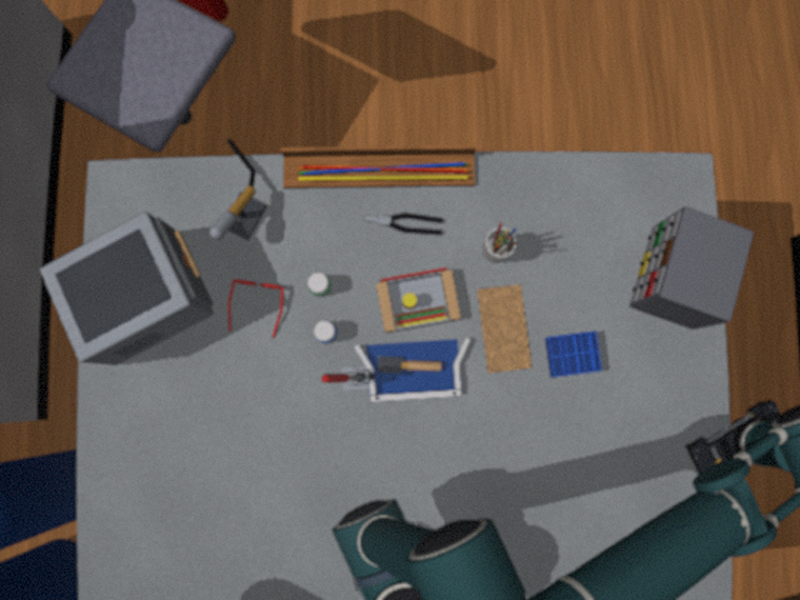

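View pics/scene0.png

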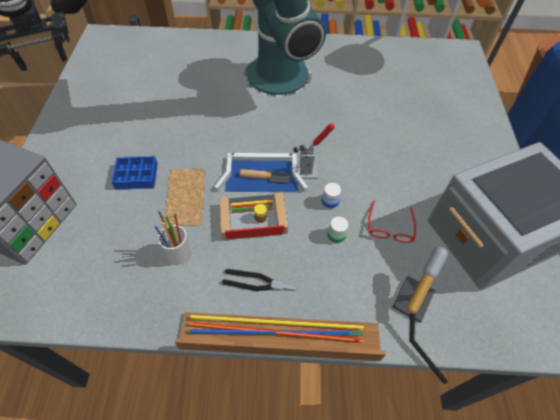

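The top view shows the dock around (415,370), with the paddle in it and its blade to the left (+y). The tray is at (418,298) with its lip at the top, the mat at (503,328), and the clamp handle red at (340,378). I'll enlarge both views next.

```bash
python3 - <<'E'
import cv2,pickle
d=pickle.load(open("top.pkl","rb"))
cv2.imwrite("pics/top2.png",cv2.resize(d["image"][170:290,220:380],None,fx=5,fy=5,interpolation=cv2.INTER_CUBIC))
d=pickle.load(open("scene.pkl","rb"))
cv2.imwrite("pics/sc2.png",cv2.resize(d["image"][115:255,155:355],None,fx=4,fy=4,interpolation=cv2.INTER_CUBIC))
E
```

```text
(no output)
```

View pics/top2.png

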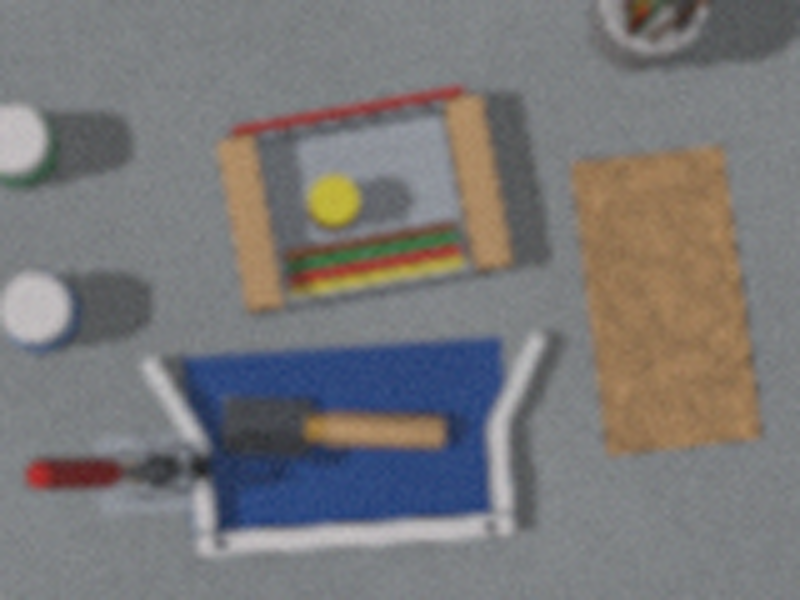

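View pics/sc2.png

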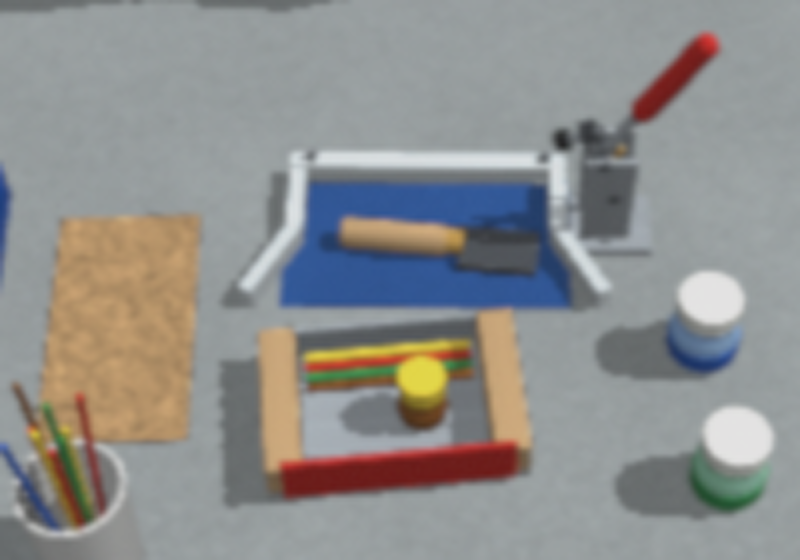

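Top crop readings:

| Item | Pixels |
|---|---|
| Stop outer corners | (200,553), (513,533) |
| Flare tips | (150,360), (542,335) |
| Tray block corners | (220,140), (248,310), (511,265), (482,95) |
| Mat corners | (573,162), (722,148), (762,436), (608,453) |
| Paddle handle end | (447,432) |
| Paddle blade end | (224,425) |
| Jar cap | (334,200) |

```bash
cat > h.py <<'E'
import numpy as np,cv2,pickle
from scipy.spatial.transform import Rotation as R
def ray(d,uv):
    f=210/np.tan(np.radians(d["vfov"]/2));K=np.array([[f,0,d["cx"]],[0,f,d["cy"]],[0,0,1]])
    return cv2.undistortPoints(np.array(uv,float).reshape(-1,1,2),K,d["D"]).reshape(-1,2)
def onplane(d,uv,z,Tcw=None):
    T=np.linalg.inv(d["world_to_cam"]) if Tcw is None else Tcw
    n=ray(d,uv);v=np.c_[n,np.ones(len(n))]@T[:3,:3].T
    return T[:3,3]+v*((np.broadcast_to(z,len(n))-T[2,3])/v[:,2])[:,None]
def fit2(model,pts):
    m=np.array(model,float);p=np.array(pts)[:,:2];mc,pc=m.mean(0),p.mean(0)
    a=m-mc;b=p-pc;th=np.arctan2((a[:,0]*b[:,1]-a[:,1]*b[:,0]).sum(),(a*b).sum())
    r=np.array([[np.cos(th),-np.sin(th)],[np.sin(th),np.cos(th)]])
    t=pc-r@mc;return t,th,(m@r.T+t-p)
E
python3 - <<'E'
from h import *
d=pickle.load(open("top.pkl","rb"));np.set_printoptions(precision=4,suppress=True)
c=lambda l:[((u+.5)/5-.5+220,(v+.5)/5-.5+170) for u,v in l]
P=onplane(d,c([(200,553),(513,533),(150,360),(542,335)]),.02);D=fit2([(-.069,.1),(-.069,-.1),(.057,.12),(.057,-.12)],P);print("dock",*D)
P=onplane(d,c([(220,140),(248,310),(511,265),(482,95)]),.035);print("tray",*fit2([(.055,.085),(-.055,.085),(-.055,-.085),(.055,-.085)],P))
P=onplane(d,c([(573,162),(722,148),(762,436),(608,453)]),.003);print("mat",*fit2([(.095,.05),(.095,-.05),(-.095,-.05),(-.095,.05)],P))
P=onplane(d,c([(447,432),(224,425),(303,428),(334,200)]),[.011,.011,.011,.05]);print("paddle end,blade,ferr,jar",P)
print("frit",onplane(d,c([(38,308),(18,142),(655,0)]),[.06,.06,.09]))
# depth heights
T=np.linalg.inv(d["world_to_cam"]);s=cv2.medianBlur(d["range_z"],3)
for uv in c([(265,425),(380,430),(350,500),(360,540),(650,300),(236,225),(400,190)]):
    z=s[int(round(uv[1])),int(round(uv[0]))];n=ray(d,uv)[0];print((T@[*(n*z),z,1])[:3])
E
```

```text
dock [ 0.4499 -0.0268] 0.049022612706054965 [[-0.0015  0.0012]
 [-0.0018 -0.0025]
 [ 0.0022 -0.0031]
 [ 0.0011  0.0044]]
tray [ 0.5955 -0.0377] 0.1564799104926144 [[ 0.0006  0.0016]
 [-0.0006  0.001 ]
 [-0.0004 -0.0019]
 [ 0.0003 -0.0007]]
mat [ 0.5347 -0.2305] 0.09890397552516411 [[ 0.0006  0.0012]
 [ 0.0024 -0.0015]
 [-0.0012 -0.0001]
 [-0.0018  0.0004]]
paddle end,blade,ferr,jar [[ 0.4516 -0.0878  0.011 ]
 [ 0.4577  0.0529  0.011 ]
 [ 0.4552  0.0031  0.011 ]
 [ 0.5952 -0.0177  0.05  ]]
frit [[ 0.5291  0.1657  0.06  ]
 [ 0.6326  0.1782  0.06  ]
 [ 0.7118 -0.2158  0.09  ]]
[0.4576 0.0271 0.005 ]
[ 0.4532 -0.0452  0.0189]
[ 0.4096 -0.0262  0.0013]
[ 0.3845 -0.0318  0.0152]
[ 0.5341 -0.2197  0.0038]
[0.5825 0.0438 0.0299]
[ 0.6067 -0.0609  0.0045]
```

>>> drive_tool(
  rows="0 0 0 0 0 -0.119;0 0 0 0 0 -0.119;0 0 0 0 0 -0.119;0 0 0 0 0 -0.119;0 0 0 0 0 -0.119;0 0 0 0 0 -0.119;0 0 0 0 0 -0.119;0 0 0 0 0 -0.119",
  grip=0.5,
)

```text
time_s: 0.77
ee_pos: [0.2987, -0.6048, 0.2379]
tool_rot: [-3.141, -0.001, 1.417]
ft_force: [-0.3, 0.4, -0.5]
finger_gap: 0.0435
gripper_force: 0.0
```

>>> drive_tool(
  rows="0 0 0 0 0 -0.117;3.87 0.87 0.58 0 0 0;3.87 0.87 0.58 0 0 0;3.87 0.87 0.58 0 0 0;3.87 0.87 0.58 0 0 0;3.87 0.87 0.58 0 0 0;3.87 0.87 0.58 0 0 0;3.87 0.87 0.58 0 0 0",
)

```text
time_s: 1.43
ee_pos: [0.3712, -0.3351, 0.1974]
tool_rot: [-3.141, -0.001, 1.527]
ft_force: [0.4, -0.3, 0.3]
finger_gap: 0.0442
gripper_force: 0.0
```

>>> drive_tool(
  rows="3.87 0.87 0.58 0 0 0;3.87 0.87 0.58 0 0 0;3.87 0.87 0.58 0 0 0;3.87 0.87 0.58 0 0 0;3.87 0.87 0.58 0 0 0;3.87 0.87 0.58 0 0 0;3.87 0.87 0.58 0 0 0;3.87 0.87 0.58 0 0 0",
)

```text
time_s: 2.1
ee_pos: [0.454, -0.0289, 0.1513]
tool_rot: [3.142, 0.0, 1.528]
ft_force: [0.7, 0.5, -0.3]
finger_gap: 0.0442
gripper_force: 0.0
```

>>> drive_tool(
  rows="0 0 0 0 0 0;0 0 0 0 0 0;0 0 0 0 0 0;0 0 0 0 0 0;0 0 0 0 0 0;0 0 0 0 0 0;0 0 0 0 0 0;0 0 0 0 0 0",
)

```text
time_s: 2.77
ee_pos: [0.4542, -0.0317, 0.1518]
tool_rot: [3.141, 0.0, 1.526]
ft_force: [0.1, 0.7, 1.0]
finger_gap: 0.044
gripper_force: 0.0
```

```bash
python3 - <<'E'
from h import *
from workcell import robot
s=robot.get_state();d=robot.snapshot("wrist");d["s"]=s;pickle.dump(d,open("w1.pkl","wb"))
print(d["T_tool_cam"],d["vfov"])
cv2.imwrite("pics/w1.png",cv2.resize(d["image"],(800,600),interpolation=cv2.INTER_CUBIC))
E
```

```text
[[ 5.16559592e-05 -9.47405084e-01 -3.20036880e-01  8.28681982e-02]
 [ 9.99998700e-01 -4.66852406e-04  1.54342911e-03 -1.84130925e-03]
 [-1.61166257e-03 -3.20036543e-01  9.47403828e-01 -1.47311992e-01]
 [ 0.00000000e+00  0.00000000e+00  0.00000000e+00  1.00000000e+00]] 68.92180405791123
```

View pics/w1.png

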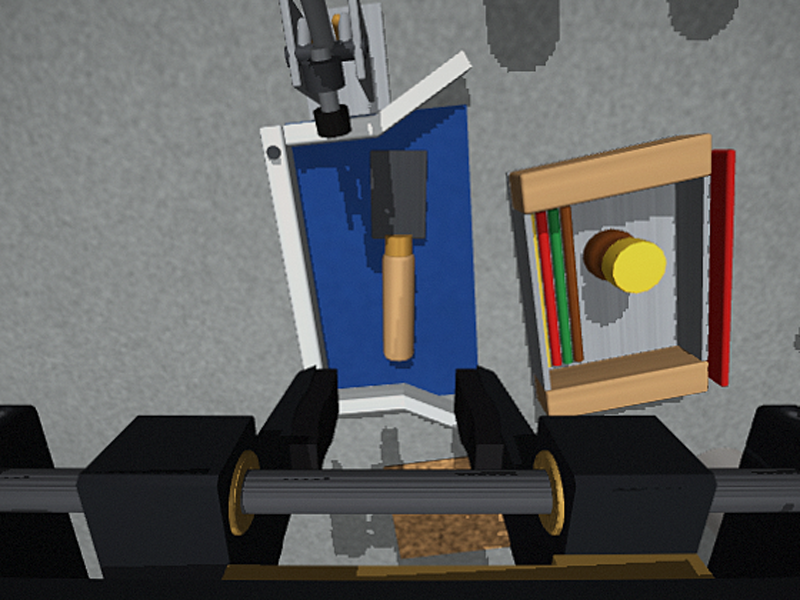

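Wrist view: the paddle handle end is at (398,358), the blade end at (400,151), and the stop outer corner at (262,128). Tray block corners are at (710,135), (512,173), (707,362) and (541,388); the lip's far edge runs from (735,151) to (728,386).

```bash
cat >> h.py <<'E'
def Twc(d):
    s=d["s"];T=np.eye(4);T[:3,:3]=R.from_euler("xyz",s["tool_rot"]).as_matrix();T[:3,3]=s["ee_pos"];return T@d["T_tool_cam"]
def W(d,l,z):
    return onplane(d,[((u+.5)*.7-.5,(v+.5)*.7-.5) for u,v in l],z,Twc(d))
E
python3 - <<'E'
from h import *
np.set_printoptions(precision=4,suppress=True)
d=pickle.load(open("w1.pkl","rb"))
P=W(d,[(398,355),(398,240),(371,150),(427,151),(425,238),(371,237)],[.011,.011,.008,.008,.008,.008]);print(P)
P=W(d,[(262,128),(470,66),(284,126),(303,366)],[.02,.02,.02,.02]);print("dock pts",P)
print(fit2([(-.069,.1),(.057,.12)],P[:2]))
P=W(d,[(735,151),(728,386)],.047);print("lip far",P)
print("jar",W(d,[(640,265)],.05))
E
```

```text
[[ 0.452  -0.0849  0.011 ]
 [ 0.4556 -0.0013  0.011 ]
 [ 0.4411  0.0559  0.008 ]
 [ 0.4763  0.0537  0.008 ]
 [ 0.4737 -0.0013  0.008 ]
 [ 0.4376  0.001   0.008 ]]
dock pts [[ 0.3777  0.071   0.02  ]
 [ 0.501   0.0986  0.02  ]
 [ 0.3909  0.0715  0.02  ]
 [ 0.3845 -0.0862  0.02  ]]
(array([ 0.4522, -0.0246]), np.float64(0.06209922088567626), array([[-0.0006, -0.0001],
       [ 0.0006,  0.0001]]))
lip far [[ 0.6429  0.0464  0.047 ]
 [ 0.6679 -0.1004  0.047 ]]
jar [[ 0.5969 -0.0151  0.05  ]]
```

>>> drive_tool(
  rows="0 0 3 0 0 0;0 0 3 0 0 0;0 0 3 0 0 0;0 0 3 0 0 0;0 0 2 0 0 0;0 0 0.7 0 0 0;0 0 0 0 0 0;0 0 0 0 0 0",
)

```text
time_s: 3.48
ee_pos: [0.4547, -0.031, 0.0051]
tool_rot: [3.141, -0.0, 1.528]
ft_force: [-0.1, 1.0, 0.3]
finger_gap: 0.044
gripper_force: 0.0
```

>>> drive_tool(
  rows="0 0 0 0 0 0;0 0 0 0 0 0;0 0 0 0 0 0;0 0 0 0 0 0;0 0 0 0 0 0;0 0 0 0 0 0;0 0 0 0 0 0;0 0 0 0 0 0",
  grip=0,
  newtons=20,
)

```text
time_s: 4.15
ee_pos: [0.4554, -0.031, 0.0059]
tool_rot: [3.139, 0.0, 1.528]
ft_force: [-0.9, -0.1, 6.5]
finger_gap: 0.0211
gripper_force: 20.0
```

>>> drive_tool(
  rows="0 0 -1 0 0 0;0 0 -2 0 0 0;0 0 -2 0 0 0;0 0 -2 0 0 0;0 0 -2 0 0 0;0 0 -1 0 0 0;0 0 0 0 0 0;0 0 0 0 0 0",
)

```text
time_s: 4.82
ee_pos: [0.4544, -0.0309, 0.105]
tool_rot: [3.14, 0.0, 1.528]
ft_force: [-0.5, 0.0, -0.1]
finger_gap: 0.0211
gripper_force: 20.0
```

>>> drive_tool(
  rows="-3.29 1.305 0 0 0 0;-3.29 1.305 0 0 0 0;-3.29 1.305 0 0 0 0;-3.29 1.305 0 0 0 0;-3.29 1.305 0 0 0 0;-3.29 1.305 0 0 0 0;0 0 0 0 0 0.119;0 0 0 0 0 0.119",
)

```text
time_s: 5.48
ee_pos: [0.5233, -0.2331, 0.1023]
tool_rot: [-3.138, -0.0, 1.281]
ft_force: [0.3, 1.0, -1.1]
finger_gap: 0.0215
gripper_force: 20.0
```

>>> drive_tool(
  rows="0 0 0 0 0 0.119;0 0 0 0 0 0.119;0 0 0 0 0 0.119;0 0 0 0 0 0.119;0 0 0 0 0 0.119;0 0 0 0 0 0.119;0 0 0 0 0 0.119;0 0 0 0 0 0.119",
)

```text
time_s: 6.15
ee_pos: [0.5225, -0.2307, 0.1022]
tool_rot: [-3.139, 0.003, 0.332]
ft_force: [0.4, -0.4, -0.4]
finger_gap: 0.0213
gripper_force: 20.0
```

>>> drive_tool(
  rows="0 0 0 0 0 0.119;0 0 0 0 0 0.119;0 0 0 0 0 0;0 0 0 0 0 0;0 0 0 0 0 0;0 0 0 0 0 0;0 0 0 0 0 0;0 0 0 0 0 0",
)

```text
time_s: 6.82
ee_pos: [0.524, -0.2314, 0.1046]
tool_rot: [-3.142, 0.0, 0.101]
ft_force: [0.4, -0.0, -0.4]
finger_gap: 0.0214
gripper_force: 20.0
```

```bash
python3 - <<'E'
from h import *
from workcell import robot
s=robot.get_state();d=robot.snapshot("wrist");d["s"]=s;pickle.dump(d,open("w2.pkl","wb"));print(s["ft_force"])
cv2.imwrite("pics/w2.png",cv2.resize(d["image"],(800,600),interpolation=cv2.INTER_CUBIC))
E
```

```text
[ 0.3672352  -0.02798083 -0.44756038]
```

View pics/w2.png

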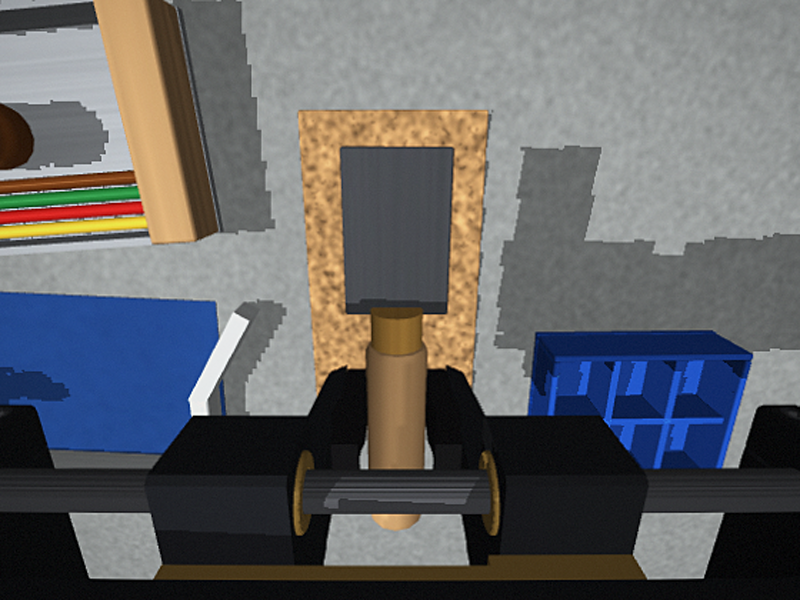

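The paddle hangs over the mat, aligned with it: blade at (397,230), mat edges at 300 to 490. I'll lower it, let go and lift.

>>> drive_tool(
  rows="0 0 2 0 0 0;0 0 2.5 0 0 0;0 0 2.5 0 0 0;0 0 1.5 0 0 0;0 0 0.7 0 0 0;0 0 0.4 0 0 0;0 0 0 0 0 0;0 0 0 0 0 0",
)

```text
time_s: 7.53
ee_pos: [0.5249, -0.2318, 0.0097]
tool_rot: [3.141, -0.002, 0.1]
ft_force: [0.1, -1.1, -0.1]
finger_gap: 0.0212
gripper_force: 20.0
```

>>> drive_tool(
  rows="0 0 0 0 0 0;0 0 0 0 0 0;0 0 0 0 0 0;0 0 0 0 0 0;0 0 0 0 0 0;0 0 0 0 0 0;0 0 0 0 0 0;0 0 0 0 0 0",
  grip=0.5,
)

```text
time_s: 8.2
ee_pos: [0.524, -0.2314, 0.0087]
tool_rot: [-3.142, 0.0, 0.1]
ft_force: [-0.7, 0.4, -0.1]
finger_gap: 0.0438
gripper_force: 0.0
```

>>> drive_tool(
  rows="0 0 -1 0 0 0;0 0 -2 0 0 0;0 0 -3 0 0 0;0 0 -3 0 0 0;0 0 -3 0 0 0;0 0 -3 0 0 0;0 0 0 0 0 0;0 0 0 0 0 0",
)

```text
time_s: 8.87
ee_pos: [0.5259, -0.2323, 0.1622]
tool_rot: [3.138, -0.005, 0.1]
ft_force: [-0.1, -0.7, 1.1]
finger_gap: 0.044
gripper_force: 0.0
```

```bash
python3 - <<'E'
from h import *
from workcell import robot
s=robot.get_state();d=robot.snapshot("wrist");d["s"]=s;pickle.dump(d,open("w3.pkl","wb"));print(s["ee_pos"],s["tool_rot"])
cv2.imwrite("pics/w3.png",cv2.resize(d["image"],(800,600),interpolation=cv2.INTER_CUBIC))
E
```

```text
[ 0.52585899 -0.2323033   0.16221308] [ 3.13830055 -0.00531957  0.09982854]
```

View pics/w3.png

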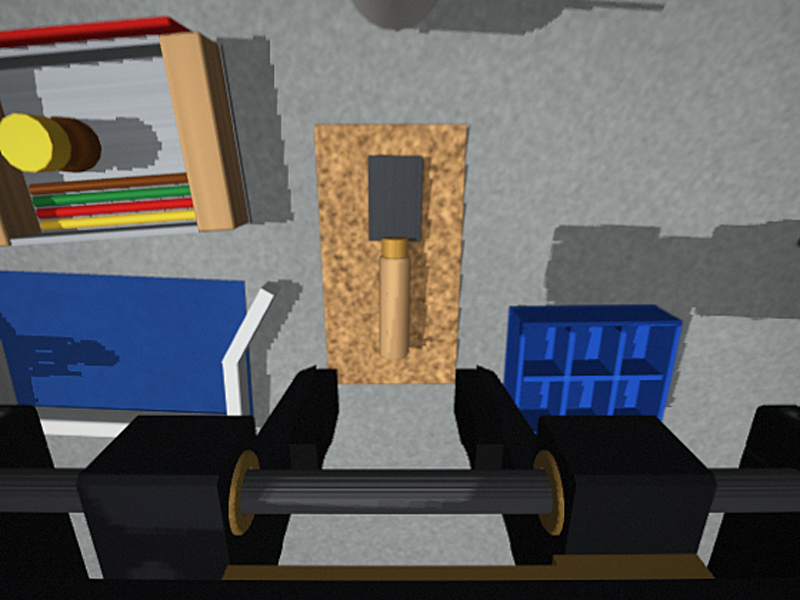

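The paddle lies flat mid-mat, at about (395,260) against a mat centre of (392,255). I'll go round to behind the lip.

>>> drive_tool(
  rows="0 0 -2 0 0 -0.065;0 0 -2 0 0 0;0.6 -3.7 0 0 0 0;0.6 -3.7 0 0 0 0;0.6 -3.7 0 0 0 0;0.6 -3.7 0 0 0 0;3.2 -0.64 0 0 0 0;3.2 -0.64 0 0 0 0",
  grip=0.95,
)

```text
time_s: 9.58
ee_pos: [0.5817, -0.0559, 0.1959]
tool_rot: [-3.14, 0.005, 0.167]
ft_force: [0.6, -1.3, 1.3]
finger_gap: 0.0835
gripper_force: 0.0
```

>>> drive_tool(
  rows="3.2 -0.64 0 0 0 0;3.2 -0.64 0 0 0 0;3.2 -0.64 0 0 0 0;0 0 0 0 0 0;0 0 0 0 0 0;0 0 0 0 0 0;0 0 0 0 0 0;0 0 0 0 0 0",
)

```text
time_s: 10.25
ee_pos: [0.6746, -0.0243, 0.1983]
tool_rot: [-3.141, 0.001, 0.164]
ft_force: [-0.2, -0.6, 0.5]
finger_gap: 0.0837
gripper_force: 0.0
```

```bash
python3 - <<'E'
from h import *
from workcell import robot
s=robot.get_state();d=robot.snapshot("wrist");d["s"]=s;pickle.dump(d,open("w4.pkl","wb"));print(s["ee_pos"],s["tool_rot"])
dt=robot.snapshot("top")
# red lip points from the top depth/colour (still unmoved): count reachable clutter behind the lip
T=np.linalg.inv(dt["world_to_cam"]);v,u=np.mgrid[0:420,0:560]
uv=np.c_[u.ravel(),v.ravel()];n=ray(dt,uv);z=dt["range_z"].ravel()
t0=pickle.load(open("top.pkl","rb"));z=t0["range_z"].ravel();P=(np.c_[n*z[:,None],z]@T[:3,:3].T+T[:3,3])
m=(P[:,0]>.66)&(P[:,0]<.85)&(abs(P[:,1]+.03)<.16)&(P[:,2]>.008)&(z>0)
q=P[m];print(len(q),"nearest plier/cup x by y:")
for a in np.arange(-.19,.13,.04):
    k=(q[:,1]>a)&(q[:,1]<a+.04);
    if k.any():print(round(a,2),q[k].min(0),q[k].max(0))
E
```

```text
[ 0.67463464 -0.0242508   0.19830134] [-3.14140697e+00  1.30172409e-03  1.63982958e-01]
452 nearest plier/cup x by y:
-0.19 [ 0.6747642  -0.18980113  0.00812848] [ 0.83973969 -0.15077613  0.09551497]
-0.15 [ 0.66235444 -0.14476463  0.0091119 ] [ 0.84718775 -0.11030629  0.02956413]
-0.11 [ 0.66009936 -0.10914549  0.00800029] [ 0.80766739 -0.07001165  0.05146711]
-0.07 [ 0.66022922 -0.06826176  0.00804303] [ 0.8315356  -0.03134066  0.04626399]
-0.03 [ 0.66053587 -0.02974076  0.00817653] [0.84528745 0.00958306 0.02155975]
0.01 [0.67075226 0.01249623 0.00800487] [0.83595694 0.04852395 0.02354381]
0.05 [0.66157226 0.05138816 0.00815874] [0.83282435 0.08441094 0.02018926]
0.09 [0.66157873 0.09390661 0.00806331] [0.82690098 0.12948438 0.01123962]
```

>>> drive_tool(
  rows="0.3 0 2.5 0 0 0;0 0 3 0 0 0;0 0 3 0 0 0;0 0 3 0 0 0;0 0 2 0 0 0;0 0 0.7 0 0 0;0 0 0 0 0 0;0 0 0 0 0 0",
)

```text
time_s: 11.02
ee_pos: [0.6793, -0.0234, 0.0576]
tool_rot: [3.141, -0.001, 0.164]
ft_force: [0.3, -0.5, -0.3]
finger_gap: 0.0838
gripper_force: 0.0
```

>>> drive_tool(
  rows="0 0 0.5 0 0 0;0 0 1 0 0 0;0 0 1 0 0 0;0 0 1 0 0 0;0 0 1 0 0 0;0 0 0.2 0 0 0;0 0 0 0 0 0;0 0 0 0 0 0",
)

```text
time_s: 11.68
ee_pos: [0.6787, -0.0231, 0.0091]
tool_rot: [-3.141, 0.001, 0.165]
ft_force: [0.3, 0.3, 0.2]
finger_gap: 0.0836
gripper_force: 0.0
```

>>> drive_tool(
  rows="-0.3 0 0 0 0 0;-0.3 0 0 0 0 0;-0.2 0 0 0 0 0;-0.2 0 0 0 0 0;-0.2 0 0 0 0 0;-0.2 0 0 0 0 0;0 0 0 0 0 0;0 0 0 0 0 0",
)

```text
time_s: 12.35
ee_pos: [0.6658, -0.0255, 0.0102]
tool_rot: [3.141, -0.001, 0.165]
ft_force: [2.0, -0.2, 0.8]
finger_gap: 0.084
gripper_force: 1.0
```

>>> drive_tool(
  rows="-0.4 -0.07 0 0 0 0.0147;-0.7 -0.12 0 0 0 0.0147;-0.9 -0.14 0 0 0 0.0147;-0.9 -0.125 0 0 0 0.0147;-0.9 -0.11 0 0 0 0.0147;-0.9 -0.1 0 0 0 0.0147;-0.7 -0.07 0 0 0 0.0147;-0.4 -0.04 0 0 0 0.0147",
)

```text
time_s: 13.02
ee_pos: [0.6065, -0.0246, 0.0104]
tool_rot: [3.141, -0.002, 0.046]
ft_force: [4.6, -2.8, 1.1]
finger_gap: 0.0838
gripper_force: 2.5
```

```bash
python3 - <<'E'
from h import *
from workcell import robot
s=robot.get_state();print(s["ee_pos"],s["tool_rot"],s["ft_force"])
d=robot.snapshot("top");pickle.dump(d,open("top2.pkl","wb"))
a=cv2.resize(d["image"][170:290,220:380],None,fx=5,fy=5,interpolation=cv2.INTER_CUBIC)
cv2.imwrite("pics/top5.png",a)
E
```

```text
[ 0.60654915 -0.02460184  0.01038873] [ 3.14095758e+00 -1.67919546e-03  4.61540963e-02] [ 4.61316064 -2.82900887  1.11362626]
```

View pics/top5.png

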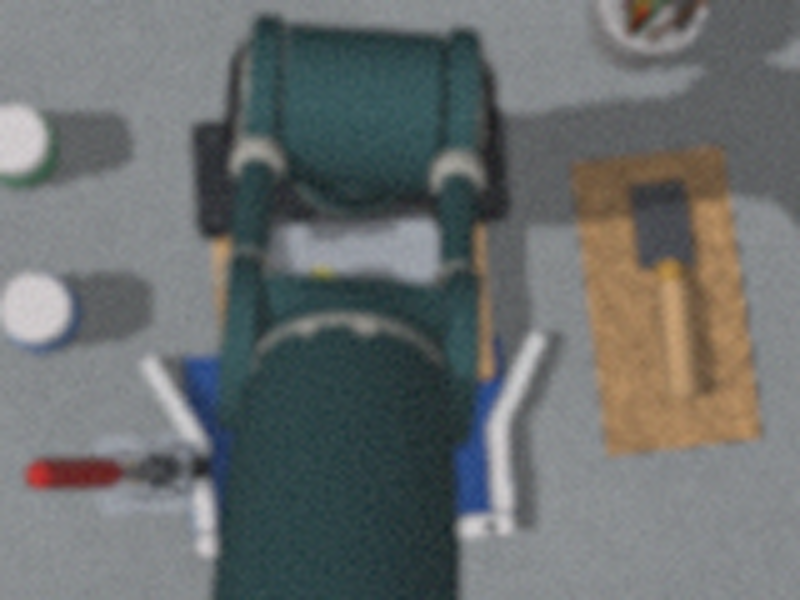

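The tray edges under the arm run (213,240) to (222,345) on the left and (488,225) to (494,378) on the right, roughly centred in the mouth. I'll convert those to dock coordinates.

```bash
python3 - <<'E'
from h import *
d=pickle.load(open("top2.pkl","rb"));np.set_printoptions(precision=4,suppress=True)
c=lambda l:[((u+.5)/5-.5+220,(v+.5)/5-.5+170) for u,v in l]
P=onplane(d,c([(213,240),(222,345),(488,225),(494,378)]),.035)[:,:2]
a=.047;r=np.array([[np.cos(a),-np.sin(a)],[np.sin(a),np.cos(a)]])
print((P-[.4505,-.0262])@r)
E
```

```text
[[ 0.126   0.0786]
 [ 0.0599  0.0766]
 [ 0.1254 -0.0942]
 [ 0.0294 -0.0915]]
```

>>> drive_tool(
  rows="-0.5 -0.12 0 0 0 0;-0.8 -0.19 0 0 0 0;-0.8 -0.19 0 0 0 0;-0.8 -0.19 0 0 0 0;-0.8 0 0 0 0 0;-0.8 0 0 0 0 0;-0.8 0 0 0 0 0;-0.5 0 0 0 0 0",
)

```text
time_s: 13.73
ee_pos: [0.5488, -0.02, 0.0103]
tool_rot: [-3.141, -0.002, 0.047]
ft_force: [5.5, -0.2, 0.4]
finger_gap: 0.0837
gripper_force: 2.7
```

>>> drive_tool(
  rows="-0.5 0 0 0 0 0;-0.5 0 0 0 0 0;-0.5 0 0 0 0 0;-0.4 0 0 0 0 0;-0.3 0 0 0 0 0;-0.2 0 0 0 0 0;-0.1 0 0 0 0 0;0 0 0 0 0 0",
)

```text
time_s: 14.4
ee_pos: [0.5241, -0.0212, 0.0103]
tool_rot: [-3.141, -0.002, 0.047]
ft_force: [4.2, 0.5, 1.6]
finger_gap: 0.0838
gripper_force: 2.3
```

>>> drive_tool(
  rows="-0.1 0 0 0 0 0;-0.1 0 0 0 0 0;-0.1 0 0 0 0 0;-0.1 0 0 0 0 0;-0.1 0 0 0 0 0;-0.1 0 0 0 0 0;0 0 0 0 0 0;0 0 0 0 0 0",
)

```text
time_s: 15.07
ee_pos: [0.522, -0.0211, 0.0113]
tool_rot: [3.142, -0.009, 0.048]
ft_force: [12.8, 2.8, -2.5]
finger_gap: 0.0839
gripper_force: 6.1
```

>>> drive_tool(
  rows="-0.1 0 0 0 0 0;-0.1 0 0 0 0 0;0 0 0 0 0 0;0 0 0 0 0 0;0.3 0 0 0 0 0;0.5 0 0 0 0 0;0.5 0 0 0 0 0;0.8 0 0 0 0 0",
)

```text
time_s: 15.73
ee_pos: [0.5339, -0.0205, 0.0085]
tool_rot: [-3.141, 0.005, 0.047]
ft_force: [0.3, -1.1, 0.5]
finger_gap: 0.0837
gripper_force: 0.0
```

>>> drive_tool(
  rows="0.8 0 0 0 0 0;0 0 -2 0 0 0;0 0 -3 0 0 0;0 0 -3 0 0 0;0 0 -4 0 0 0;0 0 -4 0 0 0;0 0 -3 0 0 0;0 0 0 0 0 0",
)

```text
time_s: 16.4
ee_pos: [0.5491, -0.0208, 0.2077]
tool_rot: [3.14, -0.012, 0.047]
ft_force: [1.5, -0.1, 1.4]
finger_gap: 0.0832
gripper_force: 0.0
```

```bash
python3 - <<'E'
from h import *
from workcell import robot
s=robot.get_state();d=robot.snapshot("scene");print(s["ee_pos"],s["tool_rot"],s["joint_pos"])
pickle.dump(d,open("sc3.pkl","wb"))
a=robot.snapshot("wrist");a["s"]=s;pickle.dump(a,open("w5.pkl","wb"))
b=cv2.resize(d["image"][105:255,175:375],(800,600),interpolation=cv2.INTER_CUBIC)
cv2.imwrite("pics/s6.png",b)
E
```

```text
[ 0.54906421 -0.02075586  0.20772478] [ 3.14008756 -0.01220172  0.04697278] [-8.31737909e-02  4.11747291e-02  1.91739655e+00  9.89415179e-05
  1.17072752e+00  1.44062096e+00]
```

View pics/s6.png

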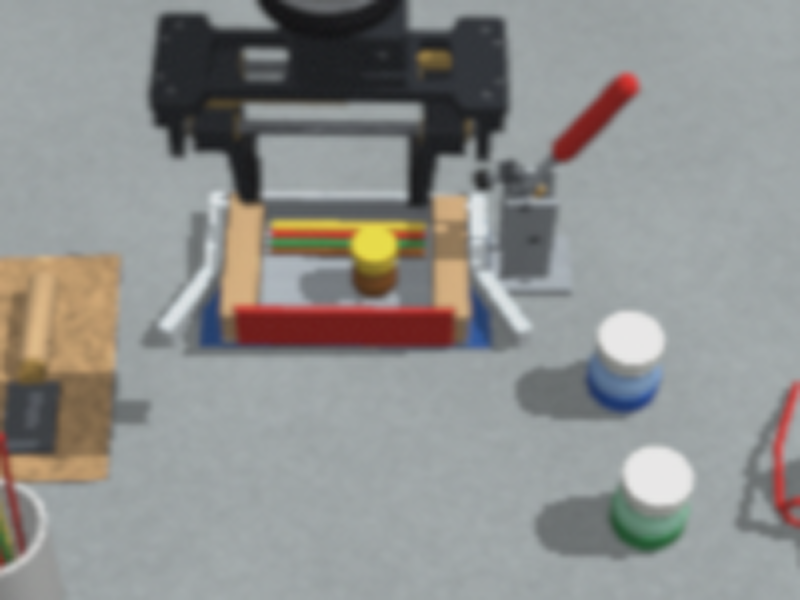

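The tray looks home: the lip runs (237,307) to (456,308), the jar stands, and the handle end is at (627,84). I'll check the tray and handle numerically.

```bash
python3 - <<'E'
from h import *
np.set_printoptions(precision=4,suppress=True)
d=pickle.load(open("sc3.pkl","rb"));a=.047;r=np.array([[np.cos(a),-np.sin(a)],[np.sin(a),np.cos(a)]]);D=np.array([.4505,-.0262])
c=lambda l:[((u+.5)/4-.5+175,(v+.5)/4-.5+105) for u,v in l]
P=onplane(d,c([(237,309),(456,309),(627,84),(562,155)]),[.047,.047,.183,.13]);print(P,(P[:,:2]-D)@r)
P=onplane(d,c([(224,204),(266,204),(432,198),(468,198)]),.035);print("near block corners",(P[:,:2]-D)@r)
t=pickle.load(open("top.pkl","rb"));P=onplane(t,[(220+35/5,170+474/5),(220+118/5,170+471/5)],[.186,.128]);print(P,(P[:,:2]-D)@r)
E
```

```text
[[ 0.516  -0.0913  0.047 ]
 [ 0.5072  0.0555  0.047 ]
 [ 0.4263  0.1555  0.183 ]
 [ 0.4402  0.1193  0.13  ]] [[ 0.0624 -0.0681]
 [ 0.0605  0.0789]
 [-0.0157  0.1826]
 [-0.0035  0.1458]]
near block corners [[-0.0402 -0.0844]
 [-0.0406 -0.0545]
 [-0.0479  0.0638]
 [-0.0482  0.0895]]
[[0.4244 0.1539 0.186 ]
 [0.4265 0.111  0.128 ]] [[-0.0176  0.1811]
 [-0.0175  0.1382]]
```

>>> drive_tool(
  rows="0 0 0 0 0 -0.12;0 0 0 0 0 -0.12;0 0 0 0 0 -0.12;0 0 0 0 0 -0.12;0 0 0 0 0 -0.12;0 0 0 0 0 -0.12;0 0 0 0 0 -0.12;0 0 0 0 0 -0.12",
  grip=0,
)

```text
time_s: 17.17
ee_pos: [0.5425, -0.0203, 0.1966]
tool_rot: [-3.136, 0.003, 1.013]
ft_force: [-0.2, -0.2, -0.0]
finger_gap: 0.0326
gripper_force: 0.0
```

>>> drive_tool(
  rows="0 0 0 0 0 -0.12;0 0 0 0 0 -0.12;0 0 0 0 0 -0.12;0 0 0 0 0 -0.12;0 0 0 0 0 -0.12;0 0 0 0 0 0;0 0 0 0 0 0;0 0 0 0 0 0",
)

```text
time_s: 17.83
ee_pos: [0.5435, -0.0203, 0.1981]
tool_rot: [-3.139, -0.0, 1.604]
ft_force: [-0.5, 0.5, -0.9]
finger_gap: -0.0001
gripper_force: 0.0
```

>>> drive_tool(
  rows="2.54 -2.23 0 0 0 -0.014;2.54 -2.23 0 0 0 0;2.54 -2.23 0 0 0 0;2.54 -2.23 0 0 0 0;2.54 -2.23 0 0 0 0;0 0 1.2 0 0 0;0 0 1.2 0 0 0;0 0 0 0 0 0",
)

```text
time_s: 18.5
ee_pos: [0.425, 0.101, 0.1731]
tool_rot: [-3.138, 0.001, 1.621]
ft_force: [-0.4, 0.2, -0.6]
finger_gap: 0.0005
gripper_force: 0.0
```

>>> drive_tool(
  rows="0.6 0.3 0.17 0 0 0;0.6 0 0.17 0 0 0;0.6 0 0.17 0 0 0;0.4 0 0.13 0 0 0;0.69 0 0.37 0 0 0;0.69 0 0.38 0 0 0;0.6 0 0.48 0 0 0;0.6 0 0.48 0 0 0",
)

```text
time_s: 19.17
ee_pos: [0.4278, 0.1498, 0.152]
tool_rot: [3.141, -0.0, 1.621]
ft_force: [0.5, -0.6, 1.2]
finger_gap: 0.0007
gripper_force: 0.6
```

>>> drive_tool(
  rows="0.5 0 0.58 0 0 0;0.5 0 0.58 0 0 0;0.4 0 0.66 0 0 0;0.4 0 0.66 0 0 0;0.28 0 0.72 0 0 0;0.28 0 0.72 0 0 0;0.15 0 0.76 0 0 0;0.15 0 0.76 0 0 0",
)

```text
time_s: 19.83
ee_pos: [0.4261, 0.1757, 0.0969]
tool_rot: [-3.142, 0.0, 1.621]
ft_force: [0.7, 0.1, 1.1]
finger_gap: 0.0009
gripper_force: 0.3
```

>>> drive_tool(
  rows="0 0 0.2 0 0 0;0 0 0.2 0 0 0;0 0 0.2 0 0 0;0 0 0.2 0 0 0;0 0 0.2 0 0 0;0 0 0 0 0 0;0 0 0 0 0 0;0 0 0 0 0 0",
)

```text
time_s: 20.5
ee_pos: [0.4255, 0.1752, 0.0899]
tool_rot: [-3.139, 0.001, 1.621]
ft_force: [-9.2, -2.7, 19.3]
finger_gap: 0.0004
gripper_force: 9.3
```

>>> drive_tool(
  rows="0 0 -0.5 0 0 0;0 0 -1.5 0 0 0;0 0 -3 0 0 0;0 0 -3 0 0 0;0 0 -3 0 0 0;-4 0 -2 0 0 0;-4 0 0 0 0 0;-4 0 0 0 0 0",
)

```text
time_s: 21.17
ee_pos: [0.4334, 0.0577, 0.2189]
tool_rot: [3.136, 0.0, 1.624]
ft_force: [0.4, -1.0, 0.1]
finger_gap: 0.0005
gripper_force: 0.0
```

>>> drive_tool(
  rows="-4 0 0 0 0 0;-4 0 0 0 0 0;-4 0 0 0 0 0;-4 0 0 0 0 0;-4 0 0 0 0 0;-4 0 0 0 0 0;0 0 0 0 0 0;0 0 0 0 0 0",
)

```text
time_s: 21.83
ee_pos: [0.4438, -0.1832, 0.2164]
tool_rot: [-3.141, -0.0, 1.616]
ft_force: [-0.1, -0.4, -0.1]
finger_gap: 0.0002
gripper_force: 0.0
```

```bash
python3 - <<'E'
from h import *
from workcell import robot
d=robot.snapshot("scene");t=robot.snapshot("top")
a=cv2.resize(d["image"][110:260,165:345],(480,400),interpolation=cv2.INTER_CUBIC)
b=cv2.resize(t["image"][170:290,224:320],(320,400),interpolation=cv2.INTER_CUBIC)
cv2.imwrite("pics/f.png",np.hstack([a,b]));s=robot.get_state();print(s["ee_pos"],s["time_s"])
E
```

```text
[ 0.44382566 -0.18074003  0.21615415] 21.9333
```

View pics/f.png

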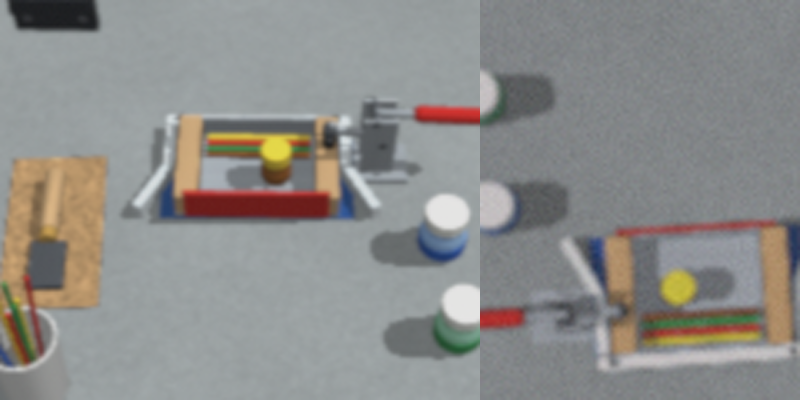

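The handle is level at (450,115), the spindle foot is on the +y block, the tray is against the stop, the jar is upright and the paddle is on the mat. I'm handing in.

```bash
python3 -c "
from workcell import robot
print(robot.job_done())"
```

```text
the job is handed in; nothing more can be done
None
```

I handed the job in after about 22 s of robot time. The last pictures showed the paddle flat on the mat, the tray against the stop with the bead jar upright, the clamp handle down and the arm clear; the hand-in gave no verdict.

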